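Reach the supply's trimmer through its cover with the screwdriver

TASK

Fold the bench supply's carry handle back, away from its front panel, until it clicks into its rear end stop. Then take the slim screwdriver from the stand and lower it upright through the round access hole in the supply's top plate, without touching the metal housing at any time, until its tip rests gently on the trimmer screw inside. Finish like that, still holding the screwdriver centred in the hole and pressed lightly on the screw; leave the nut driver, meter, tape and tip cleaner where they are.

Things in the scene. Friction and masses are not known exactly. Their poses are not given: they have to be found in the camera images.
- case: Portable bench supply, a grey metal box 180 mm deep (its x), 200 wide (its y), 90 high, fixed. Origin at the centre of its underside on the bench, z up; the front panel with display and knobs faces its -x. Its top is a 12 mm aluminium plate with flush black cooling slots and one round access hole. The screwdriver must not touch the housing.
- port (a point): Centre of the access hole's mouth, in the plane of the top plate, 90 mm above the bench. Hole diameter 14 mm, straight and vertical through the 12 mm plate, free space below. In the case frame it is at (20, -30, 90) mm. At the start the raised handle stands over this part of the plate.
- trimmer: Small blue trimmer with a brass cross-slotted screw 8.4 mm across, straight below the access hole, on a board that gives by 1 mm for each 2 N pressed, up to 5 mm. Origin at the top of the screw.
- trim_screw (a point): Centre of the top of the trimmer screw: 30 mm below the mouth of the access hole, on its axis, 60 mm above the bench.
- handle (a joint): Carry handle's angle, rad: 0 upright over the case, growing as it folds back towards the case's +x. Starts between -0.1 and 0.45. The hinge is stiff (about 2 N at the bar) and stays where left; from about 1.14 to 1.33 a ball detent adds some 3 N at the bar, past it the handle snaps into its rear end stop at 1.50 and stays.
- handle_hinge (a point): Point on the handle's hinge axis midway between the case's sides, 45 mm above the bench. The axis runs along the case's y.
- handle_bar (a point): Middle of the handle's round black bar, 125 mm from the hinge axis. The bar is 16 to 19 mm thick and runs 200 mm along the case's y between two flat arms outside the case. Seated in the rear stop it lies behind the case with its centre 54 mm above the bench and 125 mm behind the hinge axis.
- driver: Slim screwdriver, loose, about 45 g: round steel shaft 4 mm thick and 75 mm long, round grey handle 14 mm thick from 75 to 142 mm above the tip, then narrowing to its end at 150 mm. Origin at the tip, z towards the handle. It stands upright in one of the stand's two holes, the handle resting on the upper plate, its tip 10 mm above the bench.
- driver_grip (a point): Point on the screwdriver's axis to grip, 115 mm from its tip (125 mm above the bench while it stands in the stand).
- driver_tip (a point): The screwdriver's tip.
- nutdriver: The other tool in the stand, loose, to be left: nut driver with a shaft 6 mm thick and a fat black handle 28 mm thick, end at 135 mm from its tip. Origin at its tip, z up.
- stand: Light grey two-tier tool stand, fixed, 66 mm (its x) by 140 mm (its y). Upper plate 60 x 130 mm, its top 85 mm above the bench, with two 8 mm holes 70 mm apart (at y = -35 and +35 mm); lower plate with the same holes 12 to 24 mm above the bench. Which tool is in which hole varies. Origin at the centre of its underside.
- meter: Yellow multimeter 92 mm wide and 185 mm high, leaning on its strut, to the left of the supply; leave it. Origin on the bench under its lower edge.
- tape: Roll of clear tape lying flat, 96 mm across, 36 mm high; leave it. Origin at the centre of its underside.
- cleaner: Round dark pot of brass wool (soldering tip cleaner), 72 mm across, 40 mm high; leave it. Origin at the centre of its underside.

How it is judged (in metres and radians):
On the way:
1. the carry handle is folded back and seated in its rear stop (value of joint handle above 1.44 rad), for 0.2 s.
At the end, for the whole second after the job is handed in: The handle is still seated in its rear stop (above 1.44 rad). The fingers hold the screwdriver (over 2 N), still and upright within 0.08 rad, its tip down the access hole and resting on the trimmer screw with 0.4 to 12 N, within 3.5 mm of the screw's centre sideways; it does not touch the housing (value of joint handle above 1.44 rad and contact force between driver and trimmer between 0.4 and 12 N and horizontal distance between driver_tip and trim_screw below 0.0035 m and distance between driver_tip and trim_screw below 0.005 m and angle between driver's own z axis and vertical below 0.08 rad and contact force between driver and case below 0.2 N and contact force between the fingers and driver above 2 N and linear speed of driver below 0.02 m/s); the arm keeps its last pose, push and grip.
It fails at once if the screwdriver touches the supply's housing or handle (contact force between driver and case above 0.2 N).
It fails at once if the trimmer is pressed hard, over 18 N (contact force between anything else and trimmer above 18 N).
It fails at once if the nut driver, meter, tape or tip cleaner is moved by more than 20 mm (distance of any of nutdriver, meter, tape, cleaner from where it was at the start of the episode above 0.02 m).
It also fails if it takes over 59 s, if anything falls off the work surface, if the arm or the gripper's body presses on something with over 40 N, if the wrist force passes 120 N, or if a joint passes its speed limit or range.

ROBOT

A 6-joint arm with a two-finger parallel gripper is mounted at the origin on the work surface. World frame = base frame: x ahead of the robot, y to its left, z up, the work surface at z = 0. Lengths are in m, angles in degrees, forces in N, time in s.
With the tool pointing down it reaches from about 0.25 to 0.725 m from the base axis. Payload 9.7 kg.
Tool frame: the origin (TCP) lies midway between the tips of the shut fingers; the grasp point (between the pads) lies 19 mm behind it; z points along the fingers, y is the line along which they close (so a half turn about z gives the same grasp; the last joint's range is limited). The gripper opens to 85 mm and grips with 20 to 120 N. Pads are 22 mm wide; open, the fingers measure 114 mm over their backs; the gripper's body (76 mm by 85 mm) begins 54 mm behind the grasp point. The pads swing forward as they close: fully open they stand 13 mm farther back than shut.
Start: joints at [66.062, 4.979, 10.078, 95.1, 0, 90], TCP at [0.223, 0.503, 0.231] pointing down, gripper open.
Joint ranges: [-179.16, 179.16], [-48.56, 103.87], [-65.8, 70.77], [-126.05, 130.52], [-82.76, 87.17], [-180, 180]. Speed limits (degrees/s): [127.2, 127.2, 147.25, 180, 180, 180].

INTERFACE

Orientations are given as [roll, pitch, yaw] about the fixed x, y, z axes, in that order (R = Rz(yaw) Ry(pitch) Rx(roll)).
In Python, from workcell import * gives the robot as it stands.
- The arm moves only by the tool servo_tool, never from a script. Its argument "moves" is a list of rows, each a list of 4 numbers: the shift along the world's x, y, z in cm, then the turn about the world's z in rad. A call has 1 to 20 rows; each row is the pose to reach, as a shift and turn from the pose commanded when the call began; what a row does not reach only later rows make up. A row lasts 1/12 s, in which the tool goes at most 41.7 mm and 7.16 degrees, less where a joint would pass 70% of its speed; a pose out of reach is approached as far as the arm can. A call with a gripper value outside its range is refused whole. "claw" is the closure, from 0 (fully open) to 1 (shut), set as the call begins (left out, the last holds). The fingers move at their own pace and stop on an object; "force" is the grip in N (left out, the last holds). Time passes only in rows, so rows that repeat a pose let the fingers close. It gives the time, the measured TCP pose, the force, the opening and the grip force at its end, in the units of the state.
- get_obs(): the state, without advancing time (a new reading comes with each control period).
- camera(name): name is "scene" or "top" or "wrist"; returns the picture (384x512x3 uint8, red, green, blue); there is no depth.
- get_calibration(name): a dict with "fx", "fy", "cx", "cy" (pixels), "rvec" (rotation vector, rad) and "tvec" (3), from world to camera coordinates, as OpenCV has them; the wrist camera has in their place "tool_from_camera" (4x4, takes a point from camera to tool coordinates, whose origin is the TCP and whose axes are the flange's). Camera axes: x right, y down, z forward; pixel columns grow to the right and rows downward; lengths in m; the calibration is good to about 2 mm. A picture is of the moment at which its call begins: read the wrist's pose just before it. get_calibration takes no time and is no camera call.
- job_done(): hands the job in; it is judged then, once.
The state is a dict: "time": time; "q": joint angles; "qd": joint speeds; "joint_efforts": joint torques, N m; "ee_pos": TCP position; "tcp_rot": TCP orientation; "wrist_force": force on the tool from outside, world axes, zero at the start; "torque": the same for the moment, N m; "opening": finger opening in m; "grasp_force": force on a finger pad.
Only numpy, scipy, OpenCV 4.12 (cv2) and the standard library are available. Lean on these libraries where they do the work, as an engineer would, in place of code of your own. Each camera call takes 0.05 s, during which the arm holds its last target. There are 200 camera calls.

## Working session

There is one attempt and no reset: what is moved stays moved. The work goes in short steps, Python scripts to look and compute and a tool call to move; the robot and the scene stay as the last step left them, time stands still between calls to the robot, and variables do not carry over. Pictures are saved under pics/ and viewed, at most 10 in all, crops included, and the job is handed in when it is done.

Besides the shell and the picture viewer there is one more tool, called after "Request:" as name(argument=value, ...), one argument or row to a line, values as JSON. servo_tool: Moves the arm, as the interface text tells. Its arguments: {"type":"object","properties":{"moves":{"type":"array","items":{"type":"array","items":{"type":"number"}}},"claw":{"type":"number"},"force":{"type":"number"}},"required":["moves"]}

```bash
mkdir -p pics
cat > h.py <<'E'
from workcell import *
import numpy as np, cv2
def save(n,f,im=None):
    im=camera(n) if im is None else im
    cv2.imwrite(f'pics/{f}.png',cv2.cvtColor(im,cv2.COLOR_RGB2BGR)); return im
def cam(n):
    c=get_calibration(n); K=np.array([[c['fx'],0,c['cx']],[0,c['fy'],c['cy']],[0,0,1.]])
    R=cv2.Rodrigues(np.array(c['rvec'],float))[0]; t=np.array(c['tvec'],float).ravel()
    return K,R,t
def ray(n,uv):
    K,R,t=cam(n); d=R.T@np.linalg.solve(K,np.array([*uv,1.])); return -R.T@t,d
def onz(n,uv,z):
    o,d=ray(n,uv); return o+d*(z-o[2])/d[2]
def proj(n,P):
    K,R,t=cam(n); p=K@(R@np.array(P,float)+t); return p[:2]/p[2]
E
python3 - <<'E'
from h import *
a=save('scene','s0');b=save('top','t0')
for n in('scene','top'):
    K,R,t=cam(n);print(n,K[0,0],-R.T@t)
E
```

```text
scene 489.9702550618387 [ 1.01157753 -0.73593549  1.18017092]
top 453.31978933832744 [0.52155491 0.03080367 1.68230965]
```

View pics/s0.png

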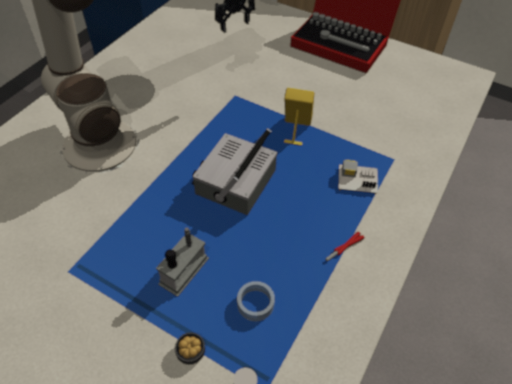

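View pics/t0.png

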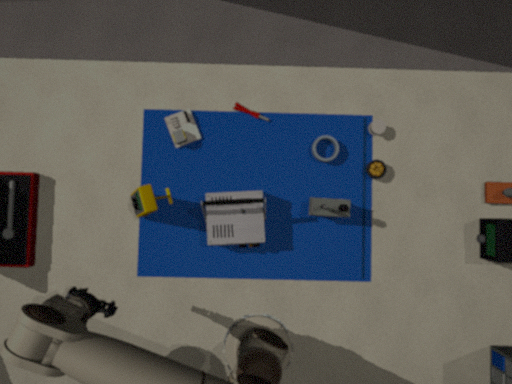

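The top view shows the supply at (235,218), its bar near row 208, the stand at (330,207) with the slim driver in the left hole and the nut driver in the right, and the tape at (325,149). I'll enlarge both views to get pixel positions.

Run:
```python
from h import *
b=cv2.imread('pics/t0.png');a=cv2.imread('pics/s0.png')
x=cv2.resize(b[180:260,195:360],None,fx=4.8,fy=4.8,interpolation=cv2.INTER_CUBIC)
cv2.imwrite('pics/tc.png',x)
y=cv2.resize(a[120:300,150:300],None,fx=3.3,fy=3.3,interpolation=cv2.INTER_CUBIC)
cv2.imwrite('pics/sc.png',y)
```

```text
(no output)
```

View pics/tc.png

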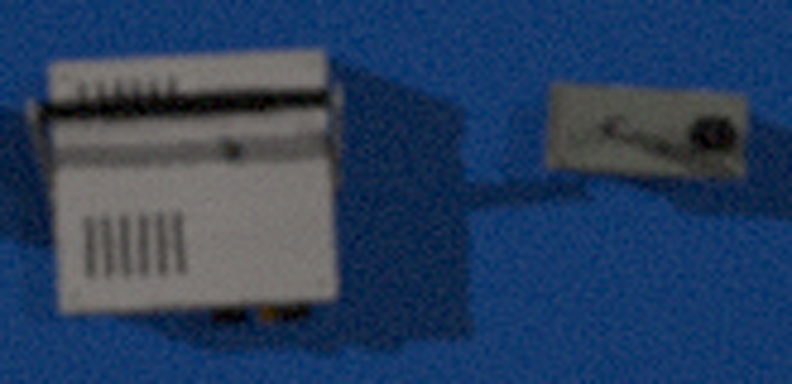

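View pics/sc.png

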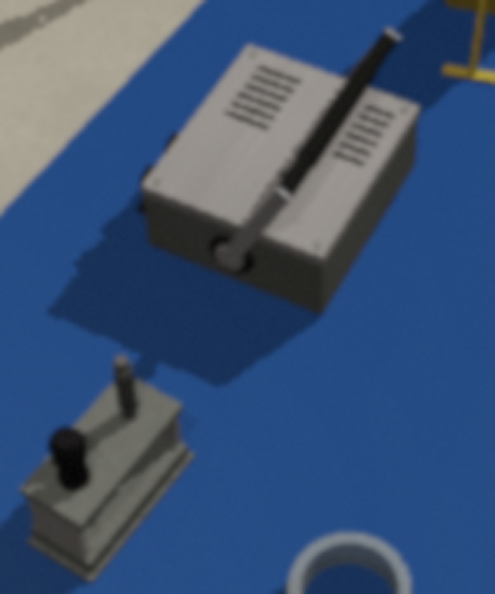

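The crops show the case-top corners at (48,63), (326,50), (338,300) and (62,313), the hole at (233,148), and the bar from (35,107) to (335,98). The stand plate corners are (550,85), (748,98), (744,178) and (546,166). In the scene crop, the driver's end is at (122,358) and its base at (130,413).

Run:
```python
from h import *
T=lambda x,y:((x+.5)/4.8+194.5,(y+.5)/4.8+179.5)
S=lambda x,y:((x+.5)/3.3+149.5,(y+.5)/3.3+119.5)
C=[onz('top',T(*p),.09)for p in[(48,63),(326,50),(338,300),(62,313)]]
C2=[onz('scene',S(*p),.09)for p in[(420,104),(320,258),(143,186),(250,45)]]
for c in(C,C2):
  m=np.mean(c,0);ax=(c[0]+c[1]-c[2]-c[3])/2;ay=(c[0]+c[3]-c[1]-c[2])/2
  yaw=np.arctan2(ax[1],ax[0]);yaw2=np.arctan2(-ay[0],ay[1])
  w=(yaw*.18+yaw2*.2)/.38;R=np.array([[np.cos(w),-np.sin(w)],[np.sin(w),np.cos(w)]])
  print('case',m[:2],np.linalg.norm(ax),np.linalg.norm(ay),np.degrees([yaw,yaw2]),'port',m[:2]+R@[.02,-.03])
print('hole top',onz('top',T(233,148),.09))
for z in(.155,.165,.17):
  print('bar',z,onz('top',T(35,107),z)[:2],onz('top',T(335,98),z)[:2],onz('scene',S(395,33),z)[:2],onz('scene',S(285,190),z)[:2])
P=[onz('top',T(*p),.085)for p in[(550,85),(748,98),(744,178),(546,166)]]
m=np.mean(P,0);d=(P[1]+P[2]-P[0]-P[3])/2;d/=np.linalg.norm(d)
print('stand',m,np.degrees(np.arctan2(d[0],-d[1])),'holes',m+.035*d,m-.035*d)
P=[onz('scene',S(*p),.085)for p in[(183,405),(88,525),(22,488),(118,378)]]
print('stand scene',np.mean(P,0))
print('driver base scene',onz('scene',S(130,413),.085),'end',onz('scene',S(122,358),.159),'top',onz('top',T(605,125),.16))
print('nut',onz('top',T(714,133),.145),onz('scene',S(68,436),.145))
print(get_obs())
```

```text
case [0.47736081 0.0910746 ] 0.18190417695281955 0.2019485049807075 [4.62562749 4.12009699] port [0.4995834  0.06268171]
case [0.47615058 0.09230007] 0.17709321238377823 0.2018854229431958 [4.51616014 4.15357723] port [0.4983562 0.0638939]
hole top [0.50213318 0.06306833 0.09      ]
bar 0.155 [0.52802607 0.20098675] [ 0.53971008 -0.00876917] [0.52209225 0.21136736] [5.35658758e-01 2.94751672e-04]
bar 0.165 [0.5279837  0.19987248] [ 0.53959121 -0.00851007] [0.52686692 0.20212692] [ 0.54030109 -0.00688678]
bar 0.17 [0.52796251 0.19931535] [ 0.53953177 -0.00838052] [0.52925425 0.1975067 ] [ 0.54262226 -0.01047755]
stand [ 0.52170809 -0.24037452  0.085     ] -2.14004059273172 holes [ 0.52040112 -0.27535011  0.085     ] [ 0.52301507 -0.20539894  0.085     ]
stand scene [ 0.52175413 -0.24832524  0.085     ]
driver base scene [ 0.52090508 -0.211803    0.085     ] end [ 0.52016835 -0.20990586  0.159     ] top [ 0.52563583 -0.19806878  0.16      ]
nut [ 0.52199963 -0.27764615  0.145     ] [ 0.52000778 -0.28073484  0.145     ]
{'time': 0.1, 'q': array([6.60607342e+01, 5.01066732e+00, 1.00389068e+01, 9.50987382e+01,
       2.97679563e-04, 9.00000446e+01]), 'qd': array([ 0.02607533,  0.05956212,  0.06120014, -0.04598248,  0.05126291,
       -0.03284904]), 'joint_efforts': array([-6.08984938e-04, -5.21560764e+01,  4.65654516e+01,  1.59789459e-02,
       -9.39059305e-05,  1.28284796e-05]), 'ee_pos': array([0.22309123, 0.50250761, 0.23062709]), 'tcp_rot': array([-1.79929501e+02, -2.97624402e-04,  1.56060689e+02]), 'wrist_force': array([0.4871426 , 0.31994223, 0.32770723]), 'torque': array([-0.04106133, -0.03281323,  0.04850959]), 'grasp_force': 0.0, 'opening': 0.08525805286049416}
```

Request:
servo_tool(
  moves=[
    [26,-40.5,0,-1.153],
    [26,-40.5,0,-1.153],
    [26,-40.5,0,-1.153],
    [26,-40.5,0,-1.153],
    [26,-40.5,0,-1.153],
    [26,-40.5,0,-1.153],
    [26,-40.5,0,-1.153],
    [26,-40.5,0,-1.153],
    [26,-40.5,0,-1.153],
    [26,-40.5,0,-1.153],
    [26,-40.5,0,-1.153],
    [26,-40.5,0,-1.153],
    [26,-40.5,0,-1.153],
    [26,-40.5,0,-1.153],
    [26,-40.5,0,-1.153],
    [26,-40.5,0,-1.153],
  ],
  claw=1,
  force=30,
)

```text
time: 1.43
ee_pos: [0.4827, 0.0985, 0.2313]
tcp_rot: [-180.0, -0.0, 90.1]
wrist_force: [-0.3, 0.4, 0.1]
opening: -0.0004
grasp_force: 0.0
```

Request:
servo_tool(
  moves=[
    [0,0,-3,0],
    [0,0,-6,0],
    [0,0,-8.4,0],
    [1,0,-8.4,0],
    [2,0,-8.4,0],
    [3,0,-8.5,0],
    [3.8,0,-8.8,0],
    [4.4,0,-9.1,0],
    [5,0,-9.4,0],
    [5.5,0,-9.7,0],
    [6,0,-10,0],
    [6.5,0,-10.4,0],
    [7,0,-10.8,0],
    [7.5,0,-11.2,0],
    [8,0,-11.6,0],
    [8.5,0,-12.1,0],
    [9,0,-12.4,0],
    [9,0,-12.4,0],
  ],
)

```text
time: 2.93
ee_pos: [0.5732, 0.0975, 0.1058]
tcp_rot: [-179.9, 0.0, 90.0]
wrist_force: [-0.5, 0.1, -0.0]
opening: -0.0
grasp_force: 0.1
```

Run:
```python
from h import *
a=camera('scene');cv2.imwrite('pics/s1.png',cv2.resize(cv2.cvtColor(a,4)[90:240,170:320],None,fx=4,fy=4,interpolation=2))
```

```text
(no output)
```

View pics/s1.png

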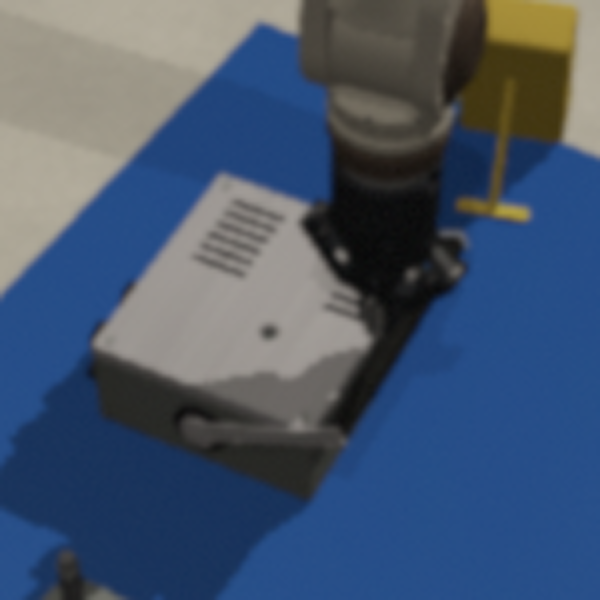

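Request:
servo_tool(
  moves=[
    [-1,0,3,0],
    [-1,0,6,0],
    [2,0,6,0],
    [3.6,0,6,0],
    [3.6,0,4.5,0],
    [3.6,0,3,0],
    [3.7,0,2,0],
    [3.8,0,1.3,0],
    [3.9,0,0.7,0],
    [4,0,0.1,0],
    [4.2,0,-0.5,0],
    [4.3,0,-1,0],
    [4.4,0,-1.5,0],
    [4.5,0,-2,0],
    [4.5,0,-2.5,0],
    [4.6,0,-3,0],
    [4.6,0,-3.5,0],
    [4.6,0,-4,0],
    [4.6,0,-4,0],
  ],
)

```text
time: 4.57
ee_pos: [0.6187, 0.0976, 0.066]
tcp_rot: [-179.9, 0.0, 90.0]
wrist_force: [0.0, 0.7, -0.4]
opening: -0.0002
grasp_force: 0.0
```

Request:
servo_tool(
  moves=[
    [0,0,3,0],
    [0,0,7,0],
    [0,0,11,0],
    [-2,-5,14,0],
    [-4,-9,17,0],
    [-6,-13,17,0],
    [-8,-17,17,0],
    [-9.6,-21,17,0],
    [-9.6,-25,17,0],
    [-9.6,-27,17,0],
    [-9.6,-27,17,0],
  ],
  claw=0,
)

```text
time: 5.48
ee_pos: [0.5219, -0.1768, 0.2379]
tcp_rot: [180.0, 0.1, 89.8]
wrist_force: [0.7, -0.7, 0.2]
opening: 0.0856
grasp_force: 0.0
```

Run:
```python
from h import *
a=camera('scene');b=camera('top');o=get_obs();w=camera('wrist')
print(o['ee_pos'],o['tcp_rot'],get_calibration('wrist'))
f=lambda x:cv2.cvtColor(x,4)
A=cv2.resize(f(a)[110:285,150:300],None,fx=3.4,fy=3.4,interpolation=2)
cv2.imwrite('pics/A.png',np.hstack([A[:384],A[-384:]])[:, :0] if 0 else A)
cv2.imwrite('pics/B.png',cv2.resize(f(b)[170:260,195:360],None,fx=4.8,fy=4.8,interpolation=2))
cv2.imwrite('pics/W.png',f(w))
np.savez('im.npz',a=a,b=b,w=w)
```

```text
[ 0.52266024 -0.17442591  0.23743717] [1.79981274e+02 1.11613241e-02 8.97853058e+01] {'fx': 318.73239746512115, 'fy': 318.73239746512115, 'cx': 253.06948402373203, 'cy': 188.16310177131666, 'tool_from_camera': array([[ 1.41021257e-03, -9.53089523e-01, -3.02685269e-01,
         7.71659498e-02],
       [ 9.99999002e-01,  1.37128587e-03,  3.41123181e-04,
         6.61935339e-04],
       [ 8.99471038e-05, -3.02685448e-01,  9.53090505e-01,
        -1.43618357e-01],
       [ 0.00000000e+00,  0.00000000e+00,  0.00000000e+00,
         1.00000000e+00]])}
```

View pics/W.png

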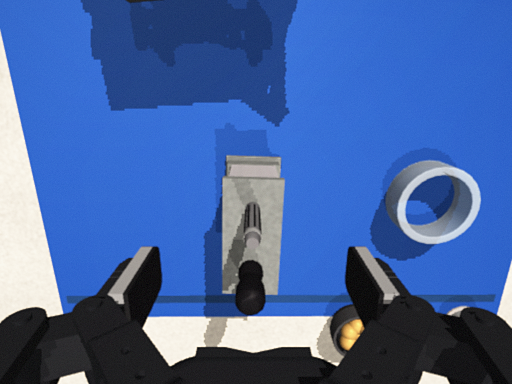

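View pics/B.png

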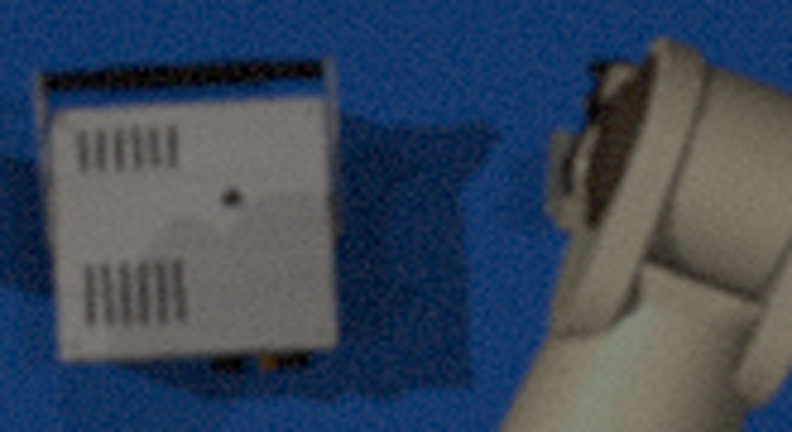

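The bar now lies behind the case, so the handle looks seated. The hole is at (232,197) in the top crop. The wrist view shows the driver around column 252, rows 205–245, and I'll enlarge it there.

```bash
cat >> h.py <<'E'
def wcam(o):
    from scipy.spatial.transform import Rotation as Ro
    c=get_calibration('wrist'); M=np.eye(4); M[:3,:3]=Ro.from_euler('xyz',o['tcp_rot'],degrees=True).as_matrix(); M[:3,3]=o['ee_pos']
    K=np.array([[c['fx'],0,c['cx']],[0,c['fy'],c['cy']],[0,0,1.]]); return K,M@c['tool_from_camera']
def wproj(o,P):
    K,M=wcam(o); p=K@(np.linalg.inv(M)@np.array([*P,1.]))[:3]; return p[:2]/p[2]
def wz(o,uv,z):
    K,M=wcam(o); d=M[:3,:3]@np.linalg.solve(K,np.array([*uv,1.])); return M[:3,3]+d*(z-M[2,3])/d[2]
E
python3 - <<'E'
from h import *
z=np.load('im.npz');w=z['w']
o=dict(ee_pos=np.array([ 0.52266024,-0.17442591,0.23743717]),tcp_rot=np.array([179.981274,.0111612,89.7853058]))
for h in(.085,.125,.152,.16):print(h,wproj(o,[.5225,-.2054,h]))
cv2.imwrite('pics/Wc.png',cv2.resize(cv2.cvtColor(w,4)[165:325,205:305],None,fx=3.7,fy=3.7,interpolation=2))
T=lambda x,y:((x+.5)/4.8+194.5,(y+.5)/4.8+169.5)
print('hole',onz('top',T(232,197),.09),'hole scene',onz('scene',(170+270.5/4-.5,90+331.5/4-.5),.09))
print('bar',onz('top',T(190,76),.054))
E
```

```text
0.085 [252.17698109 201.75127129]
0.125 [252.06495257 217.57419521]
0.152 [251.97009952 230.97125417]
0.16 [251.93814369 235.48469917]
hole [0.50138701 0.06377738 0.09      ] hole scene [0.49834694 0.06465721 0.09      ]
bar [0.59043872 0.09842871 0.054     ]
```

View pics/Wc.png

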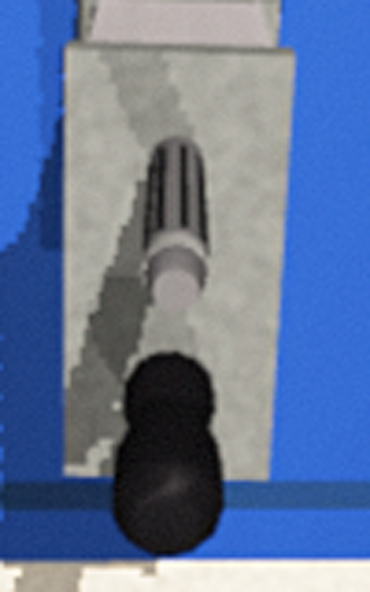

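The top view puts the bar at x≈0.59, so the handle is not seated: the finger came down behind the bar. I'll redo the push from above with the 22 mm wide side of the tips across the bar.

Request:
servo_tool(
  moves=[
    [1,4,0,-0.12],
    [2,8,0,-0.24],
    [3,12,0,-0.36],
    [4,16,0,-0.48],
    [5,20,0,-0.6],
    [6,24,0,-0.72],
    [6.1,27.2,0,-0.84],
    [6.1,27.2,0,-0.96],
    [6.1,27.2,0,-1.08],
    [6.1,27.2,-1,-1.2],
    [6.1,27.2,-2,-1.32],
    [6.1,27.2,-3,-1.44],
    [6.1,27.2,-5,-1.57],
    [6.1,27.2,-7,-1.57],
    [6.1,27.2,-8,-1.57],
    [6.1,27.2,-8,-1.57],
  ],
  claw=1,
)

```text
time: 6.97
ee_pos: [0.5865, 0.0513, 0.1554]
tcp_rot: [-178.2, 0.3, 4.1]
wrist_force: [-1.1, 0.7, -0.7]
opening: -0.0001
grasp_force: 0.0
```

Run:
```python
from h import *
a=camera('scene');b=camera('top')
cv2.imwrite('pics/C.png',np.hstack([cv2.resize(cv2.cvtColor(a,4)[90:240,190:290],None,fx=4,fy=4,interpolation=2),cv2.resize(cv2.cvtColor(b,4)[160:260,195:280],None,fx=4.7,fy=6,interpolation=2)]))
```

```text
(no output)
```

View pics/C.png

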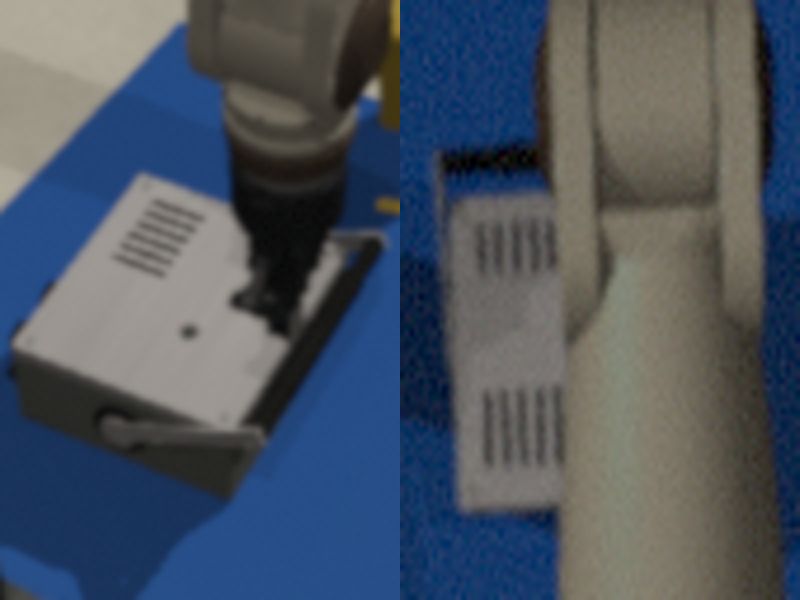

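The bar's ends are at (262,437) and (383,240) in the scene half, and its left end is at (45,165) in the top half.

Run:
```python
from h import *
print(get_obs()['ee_pos'],get_obs()['tcp_rot'])
for z in(.09,.11,.12,.13,.14):
  print(z,onz('scene',(190+262/4,90+437/4),z)[:2],onz('scene',(190+383/4,90+240/4),z)[:2],onz('top',(195+47/4.7,160+163/6),z)[:2])
```

```text
[0.58739662 0.05173734 0.15786437] [-1.78173940e+02  7.32703145e-02  4.18313287e+00]
0.09 [0.59562169 0.00598518] [0.57813041 0.21956538] [0.58016705 0.19905948]
0.11 [ 0.60325271 -0.00762591] [0.58608232 0.202036  ] [0.57943086 0.19694613]
0.12 [ 0.60706822 -0.01443146] [0.59005828 0.19327131] [0.57906276 0.19588945]
0.13 [ 0.61088373 -0.021237  ] [0.59403423 0.18450663] [0.57869467 0.19483277]
0.14 [ 0.61469924 -0.02804254] [0.59801019 0.17574194] [0.57832657 0.1937761 ]
```

Request:
servo_tool(
  moves=[
    [0,0,0,0],
    [0,0,0,0],
    [0,0,0,0],
  ],
)

```text
time: 7.32
ee_pos: [0.588, 0.0511, 0.1585]
tcp_rot: [-178.2, -0.0, 4.1]
wrist_force: [0.4, 0.0, -0.6]
opening: 0.0002
grasp_force: 0.0
```

Run:
```python
from h import *
o=get_obs();print(o['q'],o['wrist_force'],o['joint_efforts'])
```

```text
[  4.08984603   9.60544465   7.11117793  87.48141063   1.82285988
 179.94911516] [ 0.44525053  0.00334075 -0.62978859] [ 9.97530576e-02 -5.76185775e+01  4.70370483e+01  1.48061989e-02
  1.06787898e-01  2.90163567e-03]
```

Request:
servo_tool(
  moves=[
    [0,0,2,0],
    [0,2,2,0],
    [0,4,2,0],
    [0,4.5,2,0],
    [0,4.5,2,0],
  ],
)

```text
time: 7.73
ee_pos: [0.5896, 0.0763, 0.1768]
tcp_rot: [-177.3, 0.1, 6.1]
wrist_force: [0.0, -0.1, -0.8]
opening: 0.0
grasp_force: 0.0
```

Run:
```python
from h import *
o=get_obs();print(o['q'],o['wrist_force'])
```

```text
[  6.07272435  10.45939376  10.07417946  89.74056905   2.71213303
 179.94335698] [ 0.00775567 -0.07602725 -0.7646636 ]
```

Request:
servo_tool(
  moves=[
    [0,0,0,0.1],
    [0,0,0,0.2],
    [0,0,0,0.2],
    [0,0,0,0.2],
    [0,0,0,0.2],
  ],
)

```text
time: 8.15
ee_pos: [0.5896, 0.0751, 0.1771]
tcp_rot: [-177.3, 0.1, 17.3]
wrist_force: [-0.3, -0.6, 0.5]
opening: 0.0001
grasp_force: 0.0
```

Request:
servo_tool(
  moves=[
    [-0.3,2.2,-2,0],
    [-0.3,2.2,-3.5,0],
    [-0.3,2.2,-3.5,0],
    [-0.2,2.2,-4,0],
    [0,2.2,-4.5,0],
    [0.3,2.2,-5,0],
    [0.6,2.2,-5.5,0],
  ],
)

```text
time: 8.73
ee_pos: [0.5964, 0.0969, 0.1227]
tcp_rot: [-177.3, 0.0, 17.4]
wrist_force: [0.3, 0.0, -0.4]
opening: -0.0002
grasp_force: 0.0
```

Run:
```python
from h import *
o=get_obs();print(o['q'],o['wrist_force'],o['ee_pos'])
```

```text
[  7.97789943  12.06061199   5.97389976  84.37058511   2.64503995
 170.5271317 ] [ 0.25424138  0.03154681 -0.39812136] [0.59638585 0.09686278 0.12273081]
```

Request:
servo_tool(
  moves=[
    [0.2,0,-0.5,0],
    [0.4,0,-1,0],
    [0.6,0,-1.5,0],
    [0.8,0,-2,0],
  ],
)

```text
time: 9.07
ee_pos: [0.6043, 0.0972, 0.1023]
tcp_rot: [-177.3, 0.0, 17.5]
wrist_force: [1.7, 0.7, 2.4]
opening: 0.0
grasp_force: 1.5
```

Request:
servo_tool(
  moves=[
    [-0.4,0,-0.3,0],
    [-0.4,0,-0.7,0],
    [-0.4,0,-1.1,0],
    [-0.4,0,-1.5,0],
  ],
)

```text
time: 9.4
ee_pos: [0.6075, 0.0976, 0.0925]
tcp_rot: [-177.5, -1.0, 17.5]
wrist_force: [29.8, -0.1, 17.2]
opening: -0.0001
grasp_force: 15.6
```

Run:
```python
from h import *
o=get_obs();print(o['wrist_force'],o['ee_pos'])
b=camera('top');hs=cv2.cvtColor(b,cv2.COLOR_RGB2GRAY)
# bar profile along x at visible left part
for u in(206,210,214):print(u,hs[176:212,u-1:u+2].mean(1).astype(int))
```

```text
[29.82671335 -0.09304115 17.24119899] [0.60745566 0.09759983 0.09246827]
206 [ 52  48  51  48  53  48  48  33  21  14  19  29  38  47  46  46  62  84
  94  92  93  93  97  96  95  93  93  92  93  94  91  87  90  97 102 101]
210 [ 47  47  45  46  45  42  44  32  16  11  16  27  41  43  49  44  67  93
 105 104 101  97  95  91  93  96  94  97 100 101 102 103 107 114 114 119]
214 [116 119 118 118 121 116 112 110 108 106 104 107 107 107 104 100 103 110
 112 112 110 108 108 105 101  99  92  87  91  95 108 115 115 115 116 120]
```

Request:
servo_tool(
  moves=[
    [1,0,0,0],
    [1,0,3,0],
    [1,0,5,0],
    [0,0,5,0],
    [-2.4,0,5,0],
    [-2.4,0,5,0],
  ],
)

```text
time: 9.95
ee_pos: [0.5732, 0.0971, 0.1376]
tcp_rot: [-177.3, 0.2, 17.5]
wrist_force: [-0.8, -0.9, 0.2]
opening: 0.0003
grasp_force: 0.0
```

Run:
```python
from h import *
o=get_obs();print(o['wrist_force'],o['ee_pos'],o['tcp_rot'])
b=camera('top');hs=cv2.cvtColor(b,cv2.COLOR_RGB2GRAY)
for u in(206,210):
  p=hs[181:192,u-1:u+2].mean(1);w=np.clip(48-p,0,None);r=181+(w*np.arange(11)).sum()/w.sum()
  print(r,[onz('top',(u,r),z)[:2] for z in(.054,.1,.13)])
```

```text
[-0.76799967 -0.86046503  0.17655299] [0.57316577 0.09711924 0.13755228] [-1.77280716e+02  1.73433084e-01  1.74992418e+01]
185.8134110787172 [array([0.58644276, 0.19944005]), array([0.58460967, 0.19467605]), array([0.58341418, 0.19156909])]
nan [array([nan, nan]), array([nan, nan]), array([nan, nan])]<stdin>:5: RuntimeWarning: invalid value encountered in scalar divide
```

Request:
servo_tool(
  moves=[
    [1.6,0,0,0],
    [1.6,0,-1,0],
    [1.6,0,-2,0],
    [1.6,0,-2.5,0],
    [1.7,0,-3,0],
    [1.8,0,-3.4,0],
    [1.9,0,-3.8,0],
  ],
)

```text
time: 10.58
ee_pos: [0.5945, 0.0972, 0.0989]
tcp_rot: [-177.3, 0.1, 17.5]
wrist_force: [0.0, 0.7, -0.2]
opening: 0.0002
grasp_force: 0.0
```

Request:
servo_tool(
  moves=[
    [0.1,0,-0.4,0],
    [0.1,0,-0.8,0],
    [0.2,0,-1.2,0],
  ],
)

```text
time: 10.83
ee_pos: [0.5976, 0.0972, 0.0881]
tcp_rot: [-177.3, -0.1, 17.5]
wrist_force: [2.5, 0.6, 3.0]
opening: -0.0004
grasp_force: 1.0
```

Request:
servo_tool(
  moves=[
    [-0.3,0,-0.3,0],
    [-0.3,0,-0.6,0],
  ],
)

```text
time: 11.0
ee_pos: [0.593, 0.0971, 0.081]
tcp_rot: [-177.3, 0.1, 17.5]
wrist_force: [-0.4, 0.3, -0.6]
opening: 0.0
grasp_force: 0.0
```

```bash
cat > bar.py <<'E'
from h import *
o=get_obs();print(o['time'],o['wrist_force'],o['ee_pos'])
b=camera('top');hs=cv2.cvtColor(b,cv2.COLOR_RGB2GRAY)
for u in(205,207,209):
  p=hs[178:192,u-1:u+2].mean(1);w=np.clip(40-p,0,None);r=178+(w*np.arange(14)).sum()/w.sum()
  print(r,onz('top',(u,r),.08)[:2])
E
python3 bar.py
```

```text
11.0 [-0.41410397  0.32685406 -0.63718546] [0.59300034 0.09712552 0.08099996]
183.86065573770492 [0.59221387 0.20049601]
183.8368794326241 [0.59248292 0.19344823]
183.86382978723404 [0.5925727  0.18639373]
```

Request:
servo_tool(
  moves=[
    [0.3,0,-0.3,0],
    [0.4,0,-0.7,0],
    [0.5,0,-1.1,0],
    [0.5,0,-1.5,0],
  ],
)

```text
time: 11.38
ee_pos: [0.5988, 0.0971, 0.0659]
tcp_rot: [-177.3, 0.1, 17.5]
wrist_force: [0.1, 0.7, -0.0]
opening: -0.0
grasp_force: 0.0
```

```bash
python3 bar.py
```

```text
11.3833 [ 0.13320778  0.74335551 -0.04115177] [0.59884421 0.09714158 0.06590851]
nan [nan nan]
183.32258064516128 [0.59430075 0.19350689]
183.61754385964912 [0.59344325 0.18642159]bar.py:5: RuntimeWarning: invalid value encountered in scalar divide
  p=hs[178:192,u-1:u+2].mean(1);w=np.clip(40-p,0,None);r=178+(w*np.arange(14)).sum()/w.sum()
```

No force at a tip height of 66 mm, so the bar is below that (a seated bar's top is at about 62.5 mm). I'll press down a little more to confirm.

Request:
servo_tool(
  moves=[
    [0.1,0,-0.3,0],
    [0.1,0,-0.6,0],
    [0.1,0,-0.6,0],
  ],
)

```text
time: 11.68
ee_pos: [0.6, 0.0972, 0.0617]
tcp_rot: [-177.3, 0.0, 17.5]
wrist_force: [-2.9, -0.9, 6.6]
opening: -0.0001
grasp_force: 3.0
```

```bash
python3 bar.py
```

```text
11.6833 [-2.92712592 -0.87328211  6.61346169] [0.59997681 0.09719115 0.06172106]
nan [nan nan]
183.5107913669065 [0.59363548 0.19348542]
183.44169611307422 [0.59406485 0.18644149]bar.py:5: RuntimeWarning: invalid value encountered in scalar divide
  p=hs[178:192,u-1:u+2].mean(1);w=np.clip(40-p,0,None);r=178+(w*np.arange(14)).sum()/w.sum()
```

The bar stopped the tip at 62 mm, so the handle is seated. I'll retreat and turn, and check whether the 2.7° tilt persists.

Request:
servo_tool(
  moves=[
    [0,0,3,0],
    [0,0,7,0],
    [0,0,11,0],
    [0,0,15,0.12],
    [0,0,19,0.24],
    [-3,-2,21,0.36],
    [-6,-4,21,0.48],
    [-8,-7,21,0.6],
    [-10,-10,21,0.72],
    [-11,-12,21,0.84],
    [-12,-15,21,0.96],
    [-12,-18,21,1.08],
    [-12,-20,21,1.2],
    [-12,-20,21,1.27],
    [-12,-20,21,1.27],
    [-12,-20,21,1.27],
  ],
  claw=0,
)

```text
time: 13.07
ee_pos: [0.4797, -0.1029, 0.2705]
tcp_rot: [-177.3, 0.1, 90.1]
wrist_force: [0.3, 0.1, -0.7]
opening: 0.0854
grasp_force: 0.0
```

Run:
```python
from h import *
o=get_obs();print(o['q'],o['tcp_rot'])
b=camera('top');hs=cv2.cvtColor(b,cv2.COLOR_RGB2GRAY)
for u in(210,220,230,240,250,256):
  p=hs[178:192,u-1:u+2].mean(1);w=np.clip(40-p,0,None);r=178+(w*np.arange(14)).sum()/w.sum()
  print(u,r,onz('top',(u,r),.054)[:2])
g=hs[200:222,234:252].astype(float);w=np.clip(70-g,0,None);ys,xs=np.mgrid[200:222,234:252]
h=((xs*w).sum()/w.sum(),(ys*w).sum()/w.sum());print(h,onz('top',h,.09),g.min());print(hs[204:218,236:250])
```

```text
[-11.74205554   0.54877454   9.8239845  101.89399422  -0.61945667
  78.19022544] [-1.77309906e+02  6.99175288e-02  9.00835198e+01]
210 183.20890410958904 [0.59617185 0.18541015]
220 183.16621253405995 [0.59726679 0.14956584]
230 183.1187648456057 [0.59837957 0.11369767]
240 182.67625899280577 [0.60091412 0.07784489]
250 182.58823529411765 [0.60217498 0.04192991]
256 182.35051546391753 [0.60359748 0.02038628]
(np.float64(242.81052631578947), np.float64(210.94736842105263)) [0.50032259 0.06419264 0.09      ] 42.0
[[117 116 118 118 117 118 115 116 116 114 120 111 114 116]
 [115 117 117 116 117 113 119 115 117 116 117 113 118 115]
 [113 115 114 115 116 114 116 115 118 117 117 113 112 114]
 [116 117 116 118 115 117 114 117 113 115 115 116 113 115]
 [117 115 116 117 116 112 113 109 111 116 117 116 114 118]
 [117 117 123 120 115 107  89  83  90 109 119 120 120 116]
 [118 119 118 117 113  89  66  58  73  95 116 117 114 119]
 [116 118 118 115 107  80  42  44  56  87 112 115 118 119]
 [119 117 117 120 110  94  70  59  74  96 111 117 117 112]
 [118 118 115 116 116 110  97  98  97 117 114 122 115 121]
 [115 115 119 121 116 116 117 107 112 118 120 117 115 116]
 [117 120 121 119 118 119 115 119 117 118 116 118 114 114]
 [118 117 115 115 114 118 113 116 113 116 116 114 114 113]
 [118 116 120 116 115 116 114 115 116 115 113 115 115 116]]
```

Request:
servo_tool(
  moves=[
    [0,0,0,0.12],
    [0,0,0,0.24],
    [0,0,0,0.36],
    [0,0,0,0.48],
    [0,0,0,0.6],
    [0,0,0,0.72],
    [0,0,0,0.84],
    [0,0,0,0.96],
    [0,0,0,1.08],
    [0,0,0,1.2],
    [0,0,0,1.32],
    [0,0,0,1.44],
    [0,0,0,1.56],
    [0,0,0,1.68],
    [0,0,0,1.8],
    [0,0,0,1.92],
    [0,0,0,2.04],
    [0,0,0,2.16],
    [0,0,0,2.28],
    [0,0,0,2.4],
  ],
)

```text
time: 14.78
ee_pos: [0.4798, -0.102, 0.2706]
tcp_rot: [-177.3, 0.1, -132.0]
wrist_force: [0.8, -0.2, 0.5]
opening: 0.0853
grasp_force: 0.0
```

Request:
servo_tool(
  moves=[
    [0,0,0,0.12],
    [0,0,0,0.24],
    [0,0,0,0.36],
    [0,0,0,0.48],
    [0,0,0,0.6],
    [0,0,0,0.72],
    [0,0,0,0.84],
    [0,0,0,0.96],
    [0,0,0,1.08],
    [0,0,0,1.2],
    [0,0,0,1.32],
    [0,0,0,1.44],
    [0,0,0,1.56],
    [0,0,0,1.68],
    [0,0,0,1.8],
    [0,0,0,1.92],
    [0,0,0,2.04],
    [0,0,0,2.16],
    [0,0,0,2.24],
    [0,0,0,2.24],
  ],
)

```text
time: 16.45
ee_pos: [0.4858, -0.0544, 0.2704]
tcp_rot: [-179.2, 0.1, -7.1]
wrist_force: [-0.0, 0.1, 1.1]
opening: 0.0852
grasp_force: 0.0
```

Run:
```python
from h import *
o=get_obs();print(o['q'],o['tcp_rot'],o['ee_pos'])
```

```text
[  -6.8792782    -2.21220596    7.14035003   99.49056736    0.84844331
 -179.80051858] [-1.79152042e+02  1.40964373e-01 -7.07873835e+00] [ 0.48577347 -0.05435603  0.27044918]
```

Request:
servo_tool(
  moves=[
    [0,-2,0,0],
    [0,-4,0,0],
    [0,-4.2,0,0],
    [0,-4.2,0,0],
  ],
)

```text
time: 16.78
ee_pos: [0.489, -0.0789, 0.2704]
tcp_rot: [179.9, 0.2, -9.2]
wrist_force: [-0.1, 0.3, 0.1]
opening: 0.0854
grasp_force: 0.0
```

Request:
servo_tool(
  moves=[
    [0,-2,0,-0.12],
    [0,-4,0,-0.24],
    [0,-4,0,-0.36],
    [0,-4,0,-0.48],
    [0,-4,0,-0.6],
    [0,-4,0,-0.72],
    [0,-4,0,-0.84],
    [0,-4,0,-0.96],
    [0,-4,0,-1.08],
    [0,-4,0,-1.2],
    [0,-4,0,-1.32],
    [0,-4,0,-1.36],
    [0,-4,0,-1.36],
    [0,-4,0,-1.36],
  ],
)

```text
time: 17.95
ee_pos: [0.4888, -0.1182, 0.2705]
tcp_rot: [179.9, 0.2, -86.9]
wrist_force: [-0.3, -0.3, 0.8]
opening: 0.0858
grasp_force: 0.0
```

Run:
```python
from h import *
o=get_obs();print(o['q'],o['tcp_rot'],o['ee_pos'])
w=camera('wrist');np.save('w2.npy',w);g=cv2.cvtColor(w,cv2.COLOR_RGB2HSV)
m=((g[...,1]<60)&(g[...,2]>90)).astype('u1')
n,l,s,c=cv2.connectedComponentsWithStats(m)
for i in range(1,n):
  if s[i,4]>300:print(s[i],c[i])
print('pred driver',[wproj(o,[.5215,-.21,h]).round(1) for h in(.085,.16)],'hole',wproj(o,[.4995,.0638,.09]))
```

```text
[ -13.65721216   -0.29318936    9.03094562   99.46651364    0.11544944
 -106.73760822] [ 1.79896901e+02  1.51561496e-01 -8.69198837e+01] [ 0.48879701 -0.11817824  0.27047515]
[   0    0   87   87 2232] [43.95206093 45.06182796]
[ 193    0   69  104 5882] [224.50102006  51.70537232]
[  404     0   108   328 23907] [471.13125863 177.86292718]
[145 238 118   9 384] [202.71354167 242.70052083]
[  174   258   157   102 13378] [253.12587831 303.17087756]
pred driver [array([224.7,  69.3]), array([216.4,  64.4])] hole [236.18617128 309.72389178]
```

Run:
```python
from h import *
o1=dict(ee_pos=np.array([ 0.52266024,-0.17442591,0.23743717]),tcp_rot=np.array([179.981274,.0111612,89.7853058]))
P=lambda x,y:(205+x/3.7-.4,165+y/3.7-.4)
print('end',wz(o1,P(176,289),.16),'base',wz(o1,P(178,155),.085),'nut end',wz(o1,P(168,507),.145))
print('plate corners',*[wz(o1,P(*p),.085)[:2] for p in[(65,43),(295,48),(268,478),(64,474)]])
o2=dict(ee_pos=np.array([ 0.48879701,-0.11817824,0.27047515]),tcp_rot=np.array([1.79896901e+02,1.51561496e-01,-8.69198837e+01]))
w=np.load('w2.npy');g=cv2.cvtColor(w,cv2.COLOR_RGB2GRAY)
r=g[290:335,215:265];n,l,s,c=cv2.connectedComponentsWithStats((r<70).astype('u1'))
for i in range(1,n):print('dark',s[i],c[i]+[215,290],wz(o2,c[i]+[215,290],.09))
# driver: dark ribs
n,l,s,c=cv2.connectedComponentsWithStats((g[30:100,195:260]<90).astype('u1'))
for i in range(1,n):
  if s[i,4]>8:print('drv',s[i],c[i]+[195,30])
cv2.imwrite('pics/D.png',cv2.resize(cv2.cvtColor(w,4)[0:110,185:285],None,fx=5,fy=5,interpolation=2))
```

```text
end [ 0.52139577 -0.2109131   0.16      ] base [ 0.52176272 -0.20986942  0.085     ] nut end [ 0.51925672 -0.27605805  0.145     ]
plate corners [ 0.49242353 -0.17861274] [ 0.55235015 -0.18011151] [ 0.54801059 -0.31171184] [ 0.487944   -0.31017286]
dark [17 17 10  8 36] [236.5        310.05555556] [0.49909978 0.06426261 0.09      ]
drv [ 59   1   6  69 203] [257.20197044  70.94581281]
drv [ 18  24  19  22 139] [224.5323741   65.22302158]
```

Request:
servo_tool(
  moves=[
    [1,-3,-1,0],
    [2,-6,-2,0],
    [3,-9,-4,0],
    [3.3,-9.2,-6,0],
    [3.3,-9.2,-6,0],
    [3.3,-9.2,-8,0],
    [3.3,-9.2,-10,0],
    [3.3,-9.2,-12,0],
    [3.3,-9.2,-14,0],
    [3.3,-9.2,-15.5,0],
    [3.3,-9.2,-16.4,0],
    [3.3,-9.2,-16.4,0],
    [3.3,-9.2,-16.4,0],
  ],
  claw=0,
)

```text
time: 19.08
ee_pos: [0.522, -0.2095, 0.1075]
tcp_rot: [179.9, 0.1, -86.9]
wrist_force: [1.0, 0.4, 0.7]
opening: 0.0854
grasp_force: 0.0
```

Request:
servo_tool(
  moves=[
    [0,0,0,0],
    [0,0,0,0],
    [0,0,0,0],
    [0,0,0,0],
    [0,0,0,0],
    [0,0,0,0],
    [0,0,0,0],
    [0,0,0,0],
    [0,0,0,0],
    [0,0,0,0],
  ],
  claw=1,
  force=40,
)

```text
time: 19.92
ee_pos: [0.522, -0.2098, 0.1067]
tcp_rot: [179.9, 0.1, -87.0]
wrist_force: [-0.3, -0.5, 4.0]
opening: 0.0134
grasp_force: 39.0
```

Request:
servo_tool(
  moves=[
    [0,0,1,0],
    [0,0,3,0],
    [0,0,5,0],
    [0,0,7,0],
    [0,0,9,0],
    [0,0,11,0],
    [0,0,13,0],
    [0,0,14,0],
    [0,0,14,0],
  ],
)

```text
time: 20.67
ee_pos: [0.5226, -0.2101, 0.249]
tcp_rot: [-179.9, 0.1, -87.0]
wrist_force: [0.4, -0.5, -0.1]
opening: 0.013
grasp_force: 39.0
```

Request:
servo_tool(
  moves=[
    [-0.2,2,0,0],
    [-0.4,5,0,0],
    [-0.7,8,0,0],
    [-1,11,0,0],
    [-1.2,14,0,0],
    [-1.5,17,0,0],
    [-1.7,20,0,0],
    [-2,23,0,0],
    [-2.2,26,0,0],
    [-2.3,27.2,0,0],
    [-2.3,27.4,0,0],
    [-2.3,27.4,0,0],
    [-2.3,27.4,0,0],
    [-2.3,27.4,0,0],
  ],
)

```text
time: 21.83
ee_pos: [0.499, 0.0632, 0.2462]
tcp_rot: [179.9, 0.1, -87.0]
wrist_force: [-0.1, 1.0, -0.9]
opening: 0.0131
grasp_force: 39.0
```

Run:
```python
from h import *
o=get_obs();w=camera('wrist');a=camera('scene');np.savez('im3.npz',w=w,a=a)
print(o['ee_pos'],o['tcp_rot'])
x,y,z=o['ee_pos']
print('w tip',wproj(o,[x,y,z-.096]),'w shaft top',wproj(o,[x,y,z-.021]),'hole',wproj(o,[.4993,.0642,.09]))
print('s tip',proj('scene',[x,y,z-.096]),proj('scene',[x,y,z-.021]))
W=cv2.resize(cv2.cvtColor(w,4)[200:384,190:310],None,fx=3.2,fy=3.2,interpolation=2)
A=cv2.resize(cv2.cvtColor(a,4)[80:227,190:300],None,fx=4,fy=4,interpolation=2)
print(W.shape,A.shape);cv2.imwrite('pics/E.png',np.hstack([W[:588],A[:588]]))
```

```text
[0.49901926 0.06318213 0.246169  ] [ 1.79875189e+02  1.28254566e-01 -8.70291378e+01]
w tip [253.45013886 189.9413508 ] w shaft top [253.89667561 231.15333441] hole [252.89634998 171.63662598]
s tip [236.76756248 158.93314278] [236.38096437 140.32225192]
(589, 384, 3) (588, 440, 3)
```

View pics/E.png

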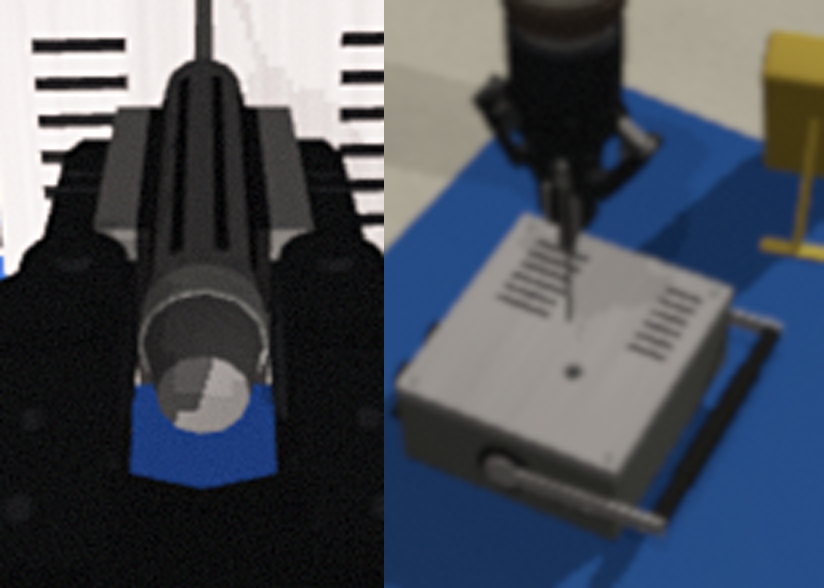

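The scene half shows the seated handle, the tip at (236.5,159.5) as predicted, and the hole at (237.3,173). In the wrist half the shaft is vertical at column 253.4. Next I measure the tip and hole in the same wrist image.

Run:
```python
from h import *
d=np.load('im3.npz');o=dict(ee_pos=np.array([0.49901926,0.06318213,0.246169]),tcp_rot=np.array([179.875189,.128254566,-87.0291378]))
g=cv2.cvtColor(d['w'],cv2.COLOR_RGB2GRAY)
print(g[162:216:2,242:266])
m=(g[150:240,236:270]<150).astype('u1')
for v in range(160,216,3):
  c=np.where(m[v-150])[0]+236
  print(v,c.min() if len(c) else None,c.max() if len(c) else None,end=' | ')
print('end',wproj(o,[.499,.0632,.246+.054]))
```

```text
[[234 233 235 236 237 237 234 233 234 234 233 233 234 233 230 232 233 234
  233 235 238 237 236 236]
 [235 234 235 237 238 238 236 235 238 237 237 238 240 237 234 232 234 235
  234 236 236 235 237 236]
 [234 234 235 237 240 241 236 215 191 149 108  99 120 160 204 232 240 236
  234 235 236 236 235 238]
 [235 233 236 240 235 184 100  56  72  92  87  77  93  79  53  61 158 231
  240 238 237 236 237 237]
 [235 236 237 233 159  57  43  52  48  50  55  51  51  50  49  47  45  97
  192 240 240 237 236 237]
 [236 235 237 198 109  49  48  54  51  52  52  54  50  52  52  61  54  70
  160 231 239 239 237 236]
 [236 236 234 193 123  71  60  55  51  53  52  52  57  62  64  61  66  91
  170 231 240 238 237 236]
 [235 236 239 233 177 109  82  72  65  61  64  69  65  73  70  70  80 143
  211 237 239 238 237 236]
 [236 234 238 241 239 207 154 107  81  72  66  68  71  76  83 118 175 220
  239 237 237 238 237 238]
 [236 235 236 238 241 242 238 224 197 184 171 171 178 190 203 225 236 236
  235 236 237 238 237 236]
 [237 234 236 238 239 238 238 237 237 236 237 237 236 236 233 231 234 235
  233 235 235 23
[... 1233 characters left out ...]
236 238 239 240 241 246 213  69  54  57  55  63 152 224 237 234
  235 234 236 237 238 238]
 [236 237 236 237 240 240 241 247 212  70  55  57  55  63 150 226 239 235
  234 235 236 237 238 238]
 [237 236 236 237 239 241 242 248 210  70  53  61  58  62 151 229 237 236
  234 236 235 236 238 237]
 [237 236 236 236 240 240 241 247 217  70  51  62  55  61 153 225 237 235
  234 235 236 236 238 238]]
160 None None | 163 None None | 166 251 254 | 169 247 258 | 172 246 259 | 175 246 259 | 178 249 257 | 181 None None | 184 None None | 187 252 255 | 190 251 255 | 193 251 255 | 196 251 255 | 199 251 255 | 202 251 255 | 205 251 255 | 208 251 255 | 211 251 255 | 214 251 255 | end [254.97678977 325.97460621]
```

Request:
servo_tool(
  moves=[
    [0,-0.05,-1,0],
    [0,-0.05,-2.5,0],
    [0,-0.05,-4,0],
    [0,-0.05,-4.7,0],
    [0,-0.05,-4.7,0],
    [0,-0.05,-4.7,0],
  ],
)

```text
time: 22.43
ee_pos: [0.4987, 0.0634, 0.1993]
tcp_rot: [179.9, 0.1, -87.0]
wrist_force: [-0.5, 0.4, -0.2]
opening: 0.013
grasp_force: 39.0
```

Run:
```python
from h import *
o=get_obs();w=camera('wrist');g=cv2.cvtColor(w,cv2.COLOR_RGB2GRAY)
x,y,z=o['ee_pos'];print(o['ee_pos'],o['tcp_rot'])
tp=wproj(o,[x,y,z-.096]);print('tip pred',tp,'hole pred',wproj(o,[.4993,.0635,.09]))
m=(g[100:230,225:285]<150)
for v in range(100,230,2):
  c=np.where(m[v-100])[0]+225
  if len(c):print(v,c.min(),c.max(),end=' | ')
```

```text
[0.49872903 0.06343324 0.19930655] [ 1.79863916e+02  1.39123755e-01 -8.69830766e+01]
tip pred [253.42655965 189.92000381] hole pred [252.67943946 184.97078892]
124 278 278 | 128 275 275 | 132 274 274 | 136 274 274 | 164 260 260 | 180 248 257 | 182 246 259 | 184 245 260 | 186 245 260 | 188 244 260 | 190 245 260 | 192 246 259 | 194 249 257 | 196 251 255 | 198 251 255 | 200 251 255 | 202 251 255 | 204 251 255 | 206 251 255 | 208 251 255 | 210 251 255 | 212 251 255 | 214 251 255 | 216 251 255 | 218 251 256 | 220 247 260 | 222 244 262 | 224 243 264 | 226 242 264 | 228 242 265 |
```

Request:
servo_tool(
  moves=[
    [0.04,-0.18,0,0],
    [0.04,-0.18,-0.5,0],
    [0.04,-0.18,-0.9,0],
    [0.04,-0.18,-0.9,0],
    [0.04,-0.18,-0.9,0],
  ],
)

```text
time: 22.9
ee_pos: [0.4992, 0.0619, 0.1902]
tcp_rot: [179.9, 0.1, -87.0]
wrist_force: [-0.1, 0.0, -0.5]
opening: 0.0132
grasp_force: 39.0
```

Run:
```python
from h import *
o=get_obs();w=camera('wrist');g=cv2.cvtColor(w,cv2.COLOR_RGB2GRAY)
x,y,z=o['ee_pos'];print(o['ee_pos'],o['tcp_rot'])
print('tip pred',wproj(o,[x,y,z-.096]),'rim pred',[wproj(o,[x,y+d,.09]).round(1) for d in(-.007,0,.007)])
print(g[176:208,238:268])
```

```text
[0.4991731  0.06190165 0.19017547] [ 1.79868825e+02  1.42662365e-01 -8.69612679e+01]
tip pred [253.43593844 189.91328662] rim pred [array([253.9, 179.9]), array([253.4, 188.3]), array([252.9, 196.5])]
[[239 238 236 235 236 238 240 240 239 236 235 235 237 235 234 237 217 158
  152 151 150 173 223 238 236 237 237 238 238 238]
 [239 238 236 235 236 237 238 240 239 235 235 235 236 235 235 237 215 154
  148 149 153 206 240 238 236 237 239 238 237 237]
 [237 237 236 235 236 238 239 240 238 237 234 235 236 235 238 238 214 153
  152 146 152 205 240 235 236 237 238 239 237 240]
 [239 238 236 234 236 237 239 238 239 237 236 235 236 235 236 234 197 157
  150 149 153 205 238 236 235 237 239 238 238 238]
 [240 239 235 236 237 237 240 240 239 236 236 235 235 235 237 214 158 149
  150 149 173 219 237 235 236 236 238 240 238 238]
 [240 238 236 235 235 237 239 240 239 236 236 236 237 237 239 214 155 147
  151 148 202 239 238 234 235 237 238 239 238 237]
 [239 239 237 235 237 237 240 240 239 236 237 236 237 239 242 217 148 147
  151 149 202 237 237 235 235 236 237 238 237 238]
 [238 239 236 236 236 23
[... 2401 characters left out ...]
217  98  57  61  57  71
  163 225 221 217 219 229 237 237 237 240 239 239]
 [237 238 237 237 238 238 240 241 240 240 240 245 218  92  58  57  56  70
  164 226 219 216 219 228 237 238 238 239 240 238]
 [237 239 239 236 236 238 240 241 241 239 239 244 219  98  56  58  60  62
  160 221 219 219 218 228 237 236 239 238 239 238]
 [237 239 238 237 237 238 239 240 241 240 240 245 217  96  51  59  56  66
  172 231 226 221 219 226 232 235 239 239 239 239]
 [237 239 239 236 237 237 239 241 241 239 239 245 218  96  58  58  56  68
  185 244 238 229 219 218 222 230 238 239 239 239]
 [238 239 238 237 238 238 240 241 241 239 239 246 217  86  54  59  53  66
  173 241 237 229 220 219 219 230 239 240 240 239]]
```

The image rows grow towards +y, so my last correction went the wrong way. The hole is at y≈0.065, so I shift +3.6 mm and check again.

Request:
servo_tool(
  moves=[
    [0,0,0.2,0],
    [0,0.36,0.2,0],
    [0,0.36,0.2,0],
    [0,0.36,0.2,0],
  ],
)

```text
time: 23.28
ee_pos: [0.4994, 0.0658, 0.1926]
tcp_rot: [179.9, 0.1, -86.9]
wrist_force: [0.2, -0.2, -1.2]
opening: 0.0129
grasp_force: 39.0
```

Run:
```python
from h import *
o=get_obs();w=camera('wrist');g=cv2.cvtColor(w,cv2.COLOR_RGB2GRAY)
x,y,z=o['ee_pos'];print(o['ee_pos'],o['tcp_rot'])
print('rim pred',[wproj(o,[x,y+d,.09]).round(1) for d in(-.007,0,.007)])
m=g[165:205,235:270]<130
for v in range(40):
  c=np.where(m[v])[0]+235
  if len(c):print(v+165,c.min(),c.max(),end=' | ')
```

```text
[0.49940576 0.06575031 0.19261844] [ 1.79915288e+02  1.46700936e-01 -8.69421014e+01]
rim pred [array([254. , 179.1]), array([253.5, 187.4]), array([253. , 195.5])]
178 257 257 | 179 252 257 | 180 249 258 | 181 248 259 | 182 247 260 | 183 246 261 | 184 246 261 | 185 246 261 | 186 246 261 | 187 246 261 | 188 246 261 | 189 246 261 | 190 246 261 | 191 247 260 | 192 248 259 | 193 249 259 | 194 250 258 | 195 251 256 | 196 252 255 | 197 251 255 | 198 251 255 | 199 251 255 | 200 251 255 | 201 251 255 | 202 251 255 | 203 251 255 | 204 251 255 |
```

Request:
servo_tool(
  moves=[
    [0,0,-0.5,0],
    [0,0,-1,0],
    [0,0,-1.5,0],
    [0,0,-2,0],
    [0,0,-2.5,0],
    [0,0,-3,0],
    [0,0,-3.2,0],
    [0,0,-3.2,0],
    [0,0,-3.2,0],
  ],
)

```text
time: 24.08
ee_pos: [0.4993, 0.0655, 0.1605]
tcp_rot: [179.9, 0.1, -87.0]
wrist_force: [-0.5, -0.3, -1.0]
opening: 0.0131
grasp_force: 39.0
```

```bash
cat > f.py <<'E'
from h import *
F=[]
for _ in range(8):
  camera('wrist');o=get_obs();F.append(o['wrist_force'])
print(np.mean(F,0),np.std(F,0),o['ee_pos'],o['grasp_force'],o['time'])
E
python3 f.py
```

```text
[ 0.09084587 -0.02806165 -0.19360201] [0.55723193 0.56255749 0.30188257] [0.49937833 0.06550826 0.16057789] 38.98452226538211 24.4833
```

Request:
servo_tool(
  moves=[
    [0,0,-0.1,0],
    [0,0,-0.2,0],
    [0,0,-0.3,0],
    [0,0,-0.4,0],
    [0,0,-0.4,0],
  ],
)

```text
time: 24.9
ee_pos: [0.4993, 0.0655, 0.1562]
tcp_rot: [179.9, 0.1, -87.0]
wrist_force: [0.8, -0.4, 1.6]
opening: 0.013
grasp_force: 39.1
```

```bash
python3 f.py
```

```text
[-0.11022119 -0.29552136 -0.50958295] [0.39101201 0.57668848 0.52868807] [0.49930748 0.06550043 0.15649355] 39.06022593844682 25.3
```

Request:
servo_tool(
  moves=[
    [0,0,-0.05,0],
    [0,0,-0.1,0],
    [0,0,-0.15,0],
    [0,0,-0.15,0],
    [0,0,-0.15,0],
  ],
)

```text
time: 25.72
ee_pos: [0.4994, 0.0655, 0.1551]
tcp_rot: [179.9, 0.1, -87.0]
wrist_force: [-0.7, -0.1, 2.6]
opening: 0.0128
grasp_force: 39.3
```

```bash
python3 f.py
```

```text
[-0.23239123  0.03519331  2.07537458] [0.56345722 0.53157197 0.37140057] [0.49937883 0.06551219 0.1550514 ] 39.257050389423966 26.1167
```

Request:
servo_tool(
  moves=[
    [0,0,-0.05,0],
    [0,0,-0.08,0],
    [0,0,-0.08,0],
    [0,0,-0.08,0],
  ],
)

```text
time: 26.45
ee_pos: [0.4994, 0.0655, 0.1543]
tcp_rot: [179.9, 0.1, -87.0]
wrist_force: [-0.4, -0.3, 4.2]
opening: 0.0128
grasp_force: 39.4
```

```bash
python3 f.py; python3 -c "
from h import *
o=get_obs();g=cv2.cvtColor(camera('wrist'),cv2.COLOR_RGB2GRAY);m=g[190:250,225:285]<130
x,y,z=o['ee_pos'];print([wproj(o,[x,y+d,.09]).round(1) for d in(-.007,0,.007)])
for v in range(0,60,2):
  c=np.where(m[v])[0]+225
  if len(c):print(v+190,c.min(),c.max(),end=' | ')
"
```

```text
[-0.27267875  0.27406171  3.73212073] [0.46067478 0.3271357  0.57868467] [0.4993812  0.06549352 0.15422417] 39.36589248944074 26.85
[array([254.2, 194.6]), array([253.7, 204.1]), array([253.1, 213.5])]
194 253 258 | 196 248 259 | 198 246 261 | 200 245 262 | 202 245 263 | 204 244 263 | 206 245 263 | 208 245 262 | 210 247 260 | 212 249 259 | 214 251 256 | 216 251 255 | 218 251 256 | 220 247 260 | 222 244 262 | 224 243 263 | 226 243 264 | 228 242 264 | 230 241 265 | 232 241 266 | 234 227 280 | 236 226 280 | 238 226 280 | 240 225 281 | 242 225 281 | 244 225 284 | 246 225 284 | 248 225 284 |
```

```bash
python3 -c "
from workcell import *
print(job_done())"
```

```text
the job is handed in; nothing more can be done
None
```

The job is handed in; it returned no verdict. The carry handle is folded into its rear stop, and the screwdriver is held upright and centred in the access hole, pressing on the trimmer screw with about 4 N.

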